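# Call the collage table and show what comes next

### The arm

A 7-joint arm with a two-finger parallel gripper is mounted at the origin on the work surface. World frame = base frame: x ahead of the robot, y to its left, z up, the work surface at z = 0. Lengths are in mm, angles in rad, forces in N, time in s.
With the tool pointing down it reaches from about 425 to 1025 mm from the base axis. Payload 3.6 kg.
Tool frame: the origin (TCP) lies at the very end of the fingers, on their centre line; the grasp point (between the pads) lies bot.grip_depth behind it (bot.grip_depth is the distance from the TCP to the grasp point, in mm); x points along the fingers, y is the direction in which the jaws open and shut, and the axes are right-handed (so a half turn about x gives the same grasp; the last joint's range is limited). The gripper opens to 85 mm and grips with 20 to 120 N. Pads are 22 mm wide; open, the fingers measure 114 mm over their backs; the gripper's body (76 mm by 85 mm) begins 54 mm behind the grasp point. The pads swing forward as they close: fully open they stand 13 mm farther back than shut.
Start: joints at [1.141, 0.591, 0.048, 1.609, -0.033, 0.943, -0.034], TCP at [239.591, -684.27, 231.302] pointing down, gripper open.
Joint ranges: [-2.69, 2.69], [-0.47, 2.24], [-1.27, 1.36], [0.19, 2.51], [-1.53, 4.68], [0.08, 2.07], [-3.09, 3.09]. Speed limits (rad/s): [2.57, 2.57, 3.14, 3.14, 3.14, 3.14, 3.14].

### API

Orientations are given as [roll, pitch, yaw] about the fixed x, y, z axes, in that order (R = Rz(yaw) Ry(pitch) Rx(roll)).
In Python, from bench import bot gives the robot as it stands.
- The arm moves only by the shell command python3 -m inch 'ROWS' [OPENING]. ROWS is JSON, a list of rows, each a list of 4 numbers: the shift along the tool's x, y, z each as a share of 0.12 m, from -1 to 1, then the turn about the tool's x as a share of 60 degrees, from -1 to 1. A call has 1 to 5 rows; each row shifts and turns the commanded pose from where the row before left it, along the tool's axes as they then stand; what a row does not reach is not made up. A row lasts 1/12 s, in which the tool goes at most 41.7 mm and 7.16 degrees, less where a joint would pass 70% of its speed; a pose out of reach is approached as far as the arm can. A call with a number of a shift or a turn outside -1 to 1 is refused whole. A call with a gripper value outside its range is refused whole. OPENING is the closure in counts, from 0 (fully open) to 255 (shut), set as the call begins (- or left out, the last holds). The fingers move at their own pace and stop on an object; the grip force is fixed at half the most. Time passes only in rows, so rows that do not move let the fingers close. It gives the time, the measured TCP pose, the force and the opening at its end, in the units of the state.
- bot.state(): the state, without advancing time (a new reading comes with each control period).
- bot.read_camera(name): name is "scene" or "top"; returns a dict with "pixels" (480x640x3 uint8, blue, green, red), "range_z" (480x640 float32, mm along the optical axis (not along the pixel's ray), 0 where there is no reading), "fx", "fy", "cx", "cy" (pixels), "dist_coeffs" ([k1, k2, p1, p2, k3] as OpenCV has them; the pictures are not rectified), "R" (3x3) and "t" (3): a world point X has camera coordinates R X + t. Camera axes: x right, y down, z forward; pixel columns grow to the right and rows downward; lengths in mm; the calibration is good to about 2 mm. A picture is of the moment at which its call begins.
- bot.hand_in(): hands the job in, once; it reports no verdict.
The state is a dict: "clock": time; "joint_pos": joint angles; "qvel": joint speeds; "joint_efforts": joint torques, N m; "ee_pos": TCP position; "tcp_rot": TCP orientation; "force": force on the tool from outside, world axes, zero at the start; "moment": the same for the moment, N m; "gripper_width": finger opening in mm.
Only numpy, scipy, OpenCV 4.12 (cv2) and the standard library are available. Lean on these libraries where they do the work, as an engineer would, in place of code of your own. Each camera call takes 0.05 s, during which the arm holds its last target. There are 200 camera calls.

### The job

Open the next round at the collage table: press the desk bell's plunger down to ring it, then show the group what to take by pointing from straight above, first at the hand stamp with the square foot and then at the smallest glue jar. Each time bring the fingertips about two centimetres above the middle of its top, without touching it, and keep still there for two full seconds; finish still pointing at the jar. Do not point at the other stamps and jars, pass well above them, and touch nothing on the table but the bell.

Things in the scene. Friction and masses are not known exactly. Their poses are not given: they have to be found in the camera images.
- bell_plunger (a joint): plunger of the steel desk bell, 0 up to 0.006 m fully down; sprung, straight down, needs 1.2 N to start and 4.8 N to bottom out, comes up again by itself; the bell sounds at 0.004 m
- bell_top (a point): centre of the top of the bell's plunger button (a steel disc of diameter 20 mm, 62 mm above the table, 16 mm above the crown of the dome); the bell is a polished dome on a round black base of diameter 90 mm, fixed to the table; it can be on the right or the left side
- stamp_square_top (a point): centre of the top of the handle of the wooden hand stamp whose foot is square, 56 by 56 mm; foot 18 mm high, turned wooden handle of largest diameter 28 mm on its centre, the top 66 mm above the table; loose, about 70 g; z points up
- stamp_round_top (a point): centre of the top of the handle of the wooden hand stamp whose foot is round, diameter 60 mm; foot 18 mm high, turned wooden handle of largest diameter 28 mm on its centre, the top 66 mm above the table; loose, about 70 g; z points up
- stamp_long_top (a point): centre of the top of the handle of the wooden hand stamp whose foot is long and narrow, 84 mm along its x by 32 mm; foot 18 mm high, turned wooden handle of largest diameter 28 mm on its centre, the top 66 mm above the table; loose, about 70 g; z points up
- jar_small_top (a point): centre of the top of the lid of the small closed glue jar (white, grey lid): diameter 40 mm, the top 48 mm above the table; loose; z points up
- jar_medium_top (a point): centre of the top of the lid of the medium closed glue jar (white, grey lid): diameter 52 mm, the top 62 mm above the table; loose; z points up
- jar_large_top (a point): centre of the top of the lid of the large closed glue jar (white, grey lid): diameter 64 mm, the top 76 mm above the table; loose; z points up
- tape: roll of tape, a cardboard-brown ring lying flat, diameter 84 mm, 24 mm high; bystander, stands on the side where the bell is not; origin at the centre of its underside
- bottle: clear water bottle with a red cap, diameter 66 mm, 200 mm high; bystander; origin at the centre of its underside
- tube_right: white glue tube with orange cap lying on the table right of the stamps and jars (y below 0), 110 mm long along x, 24 mm high; bystander; origin at the centre of its underside
- tube_left: the same kind of tube, left of them (y above 0); bystander; origin at the centre of its underside
- cup: blue cup with three brushes, diameter 76 mm, 185 mm high to the brush ends; bystander; origin at the centre of its underside
Mind the look-alikes: they are no part of the job. Leave any blue, orange or turquoise look-alike of the part that bears bell_plunger alone.

How it is judged (in metres and radians):
On the way, in this order (a step that is already met when the one before it is completed fails the run):
1. the bell is rung: its plunger is pressed at least 4 mm down (value of joint bell_plunger above 0.004 m), for 0.04 s.
2. the bell is let go, and the grasp point (about 19 mm behind the fingertips) stays within 25 mm of the axis of the square-footed stamp and 20 to 70 mm above its top for 1.5 s (horizontal distance between the grasp point and stamp_square_top below 0.025 m and z of the grasp point in the frame of stamp_square_top between 0.02 and 0.07 m and value of joint bell_plunger below 0.0015 m), for 1.5 s.
3. the grasp point stays likewise over the smallest jar for 1.5 s (horizontal distance between the grasp point and jar_small_top below 0.025 m and z of the grasp point in the frame of jar_small_top between 0.02 and 0.07 m and value of joint bell_plunger below 0.0015 m), for 1.5 s.
At the end, for the whole second after the job is handed in: The grasp point is still within 25 mm of the axis of the smallest jar and 20 to 70 mm above its lid (fingertips clear of it by up to about 5 cm); the bell's plunger is up; all stamps and jars stand upright within 5 mm of where they were, and the bystanders within 10 mm (all of step 3 and distance of each of stamp_square_top, stamp_round_top, stamp_long_top, jar_small_top, jar_medium_top, jar_large_top from where it was at the start of the episode below 0.005 m and angle between each of stamp_square_top, stamp_round_top, stamp_long_top, jar_small_top, jar_medium_top, jar_large_top's own z axis and vertical below 0.1 rad and distance of each of tape, bottle, tube_right, tube_left, cup from where it was at the start of the episode below 0.01 m); the robot touches nothing.
It fails at once if a stamp or jar is moved, tipped or lifted by more than 5 mm (distance of any of stamp_square_top, stamp_round_top, stamp_long_top, jar_small_top, jar_medium_top, jar_large_top from where it was at the start of the episode above 0.005 m).
It fails at once if the robot touches a stamp or a jar (more than 0.3 N) (contact force between any of the fingers, the arm and stamp_square above 0.3 N or contact force between any of the fingers, the arm and stamp_round above 0.3 N or contact force between any of the fingers, the arm and stamp_long above 0.3 N or contact force between any of the fingers, the arm and jar_small above 0.3 N or contact force between any of the fingers, the arm and jar_medium above 0.3 N or contact force between any of the fingers, the arm and jar_large above 0.3 N).
It fails at once if the robot touches anything else on the table (more than 0.3 N while the grasp point is over 60 mm beside the bell's plunger) (horizontal distance between the grasp point and bell_top above 0.06 m and contact force between any of the fingers, the arm and anything else above 0.3 N).
It fails at once if a bystander is moved by more than 10 mm (distance of any of tape, bottle, tube_right, tube_left, cup from where it was at the start of the episode above 0.01 m).
It fails at once if another stamp or jar is pointed at: the grasp point comes within 20 mm of its axis and less than 45 mm above its top ((horizontal distance between the grasp point and stamp_round_top below 0.02 m and z of the grasp point in the frame of stamp_round_top below 0.045 m) or (horizontal distance between the grasp point and stamp_long_top below 0.02 m and z of the grasp point in the frame of stamp_long_top below 0.045 m) or (horizontal distance between the grasp point and jar_medium_top below 0.02 m and z of the grasp point in the frame of jar_medium_top below 0.045 m) or (horizontal distance between the grasp point and jar_large_top below 0.02 m and z of the grasp point in the frame of jar_large_top below 0.045 m)).
It also fails if it takes over 54 s, if anything falls off the work surface, if the arm or the gripper's body presses on something with over 40 N, if the wrist force passes 120 N, or if a joint passes its speed limit or range.

## Working session

There is one attempt and no reset: what is moved stays moved. The work goes in short steps, Python scripts to look and compute and a shell command to move; the robot and the scene stay as the last step left them, time stands still between calls to the robot, and variables do not carry over. Pictures are saved under pics/ and viewed, about 8 in all and at most 12, crops included, and the job is handed in when it is done.

```bash
mkdir -p pics; ls; python3 - <<'E'
from bench import bot
import cv2,numpy as np
print(bot.state(), bot.grip_depth)
for n in("scene","top"):
    c=bot.read_camera(n); cv2.imwrite(f"pics/{n}0.png",c["pixels"]); np.savez(f"{n}0.npz",**c)
    print(n,c["fx"],c["fy"],c["cx"],c["cy"],c["dist_coeffs"],c["R"],c["t"],-np.array(c["R"]).T@c["t"])
E
```

```text
pics
{'clock': 0.0, 'joint_pos': array([ 1.14051384,  0.59213746,  0.04830144,  1.60984143, -0.03328803,
        0.94267182, -0.03369876]), 'qvel': array([-7.34796897e-05, -2.39509858e-04,  2.18035857e-03,  1.41682845e-03,
        5.03167759e-04, -1.34587110e-04, -5.81944150e-04]), 'joint_efforts': array([-3.36437097e-04, -5.48702288e+01,  1.54647890e+00, -1.98125410e+01,
        9.42968036e-03,  8.74750345e-03,  1.53062139e-06]), 'ee_pos': array([ 239.30604888, -683.48842216,  230.12059915]), 'tcp_rot': array([-1.50911866,  1.56854284,  1.96934348]), 'force': array([-0.4981365 ,  0.47955158,  0.85801776]), 'moment': array([-0.04720417, -0.00890874, -0.03455941]), 'gripper_width': 85.47147451051131} 18.700000000000003
scene 536.3662125099339 536.3662125099339 326.84015565621337 237.3722089480299 [-0.04426404  0.          0.          0.          0.        ] [[-0.19186174  0.98128323  0.01650131]
 [ 0.61684493  0.13364975 -0.77565461]
 [-0.76334226 -0.13863969 -0.63094186]] [ 185.75244561 -197.52867382 1591.85270923] [1372.61179463   64.81786559  848.08731947]
top 452.522593295132 452.522593295132 319.353608860396 243.4336722620332 [-0.08948481  0.          0.          0.          0.        ] [[-0.00297022 -0.99999217 -0.00261497]
 [-0.99143787  0.00328617 -0.1305379 ]
 [ 0.13054547  0.00220485 -0.99143987]] [ -71.49475051  483.50617654 1054.35647114] [ 341.51251598  -75.40777041 1108.25996947]
```

View pics/top0.png

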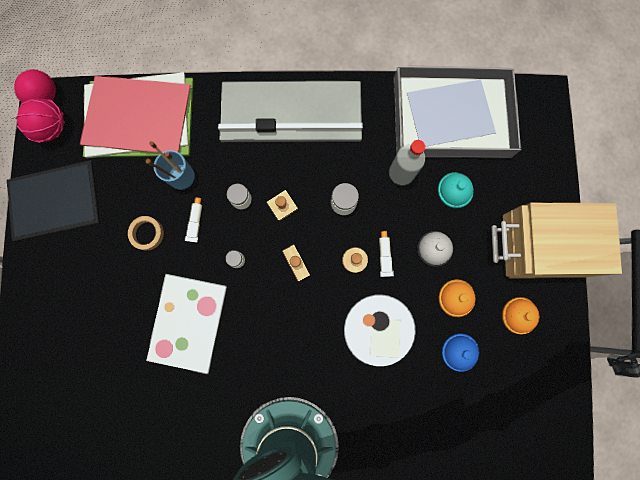

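View pics/scene0.png

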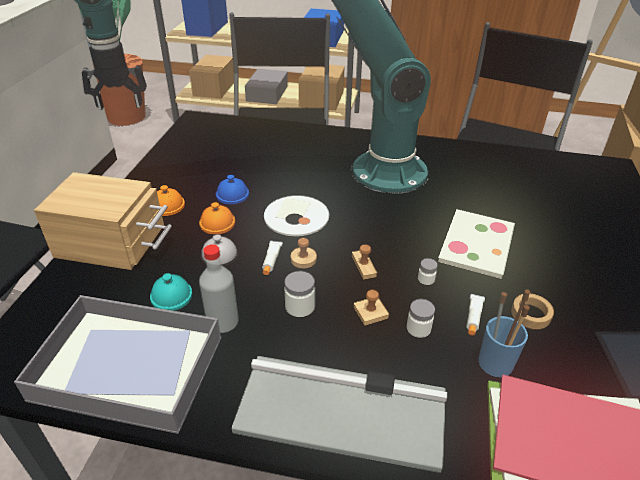

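Top view: steel bell at (436,249). Bell look-alikes are teal (456,189), orange (457,298) and (521,315), and blue (461,352). Stamps: square (282,203), long (296,262), round (355,260). Jars: small (235,259), medium (238,196), large (345,198). I choose the steel bell, the square stamp and the small jar, and will check them with a crop and measurements.

```bash
cat > m.py <<'E'
import cv2,numpy as np
def load(n): return dict(np.load(n))
def K(c): return np.array([[c["fx"],0,c["cx"]],[0,c["fy"],c["cy"]],[0,0,1.]])
def rays(c,uv):
    p=cv2.undistortPoints(np.float32(uv).reshape(-1,1,2),K(c),c["dist_coeffs"]).reshape(-1,2)
    return np.c_[p,np.ones(len(p))]
def cloud(c):
    v,u=np.mgrid[:480,:640]; r=rays(c,np.c_[u.ravel(),v.ravel()])
    return ((r*c["range_z"].reshape(-1,1)-c["t"])@c["R"]).reshape(480,640,3)
def plane(c,uv,z):
    d=rays(c,uv)@c["R"]; o=-c["R"].T@c["t"]
    return (o+d*((z-o[2])/d[:,2])[:,None])[:,:2]
E
python3 - <<'E'
from m import *
t=load("top0.npz"); s=load("scene0.npz"); P=cloud(t); Q=cloud(s)
obj=dict(bell=(436,249,62,10),sq=(282,203,66,14),long=(296,262,66,14),rnd=(355,260,66,14),js=(235,259,48,20),jm=(238,196,62,26),jl=(345,198,76,32),bottle=(417,147,200,16),cup=(170,165,90,40),tape=(146,233,24,42))
for n,(u,v,z,r) in obj.items():
    g=plane(t,[(u,v)],z)[0]; out=[]
    for A in(P,Q):
        m=(np.hypot(A[...,0]-g[0],A[...,1]-g[1])<r+25)&(A[...,2]>z-7)&(A[...,2]<z+10)
        p=A[m]; out+=[np.round(((p.max(0)+p.min(0))/2)[:2]) if len(p) else None, np.round(np.median(p,0)) if len(p) else None,len(p)]
    print(n,g.round(),*out)
print("drawer", [P[v,u].round() for u,v in((497,245),(520,250),(560,240),(512,215))])
print("bottle z",P[147,417],P[165,405])
a=cv2.resize(t["pixels"][160:290,215:375],None,fx=3.6,fy=3.6,interpolation=3)
b=cv2.resize(t["pixels"][215:280,400:465],None,fx=3.2,fy=3.2,interpolation=3)
b=cv2.copyMakeBorder(b,0,a.shape[0]-b.shape[0],0,0,0)
cv2.imwrite("pics/crop.png",np.hstack([a,b]))
E
```

```text
bell [ 465. -346.] [ 474. -357.] [ 473. -356.   60.] 57 [ 474. -358.] [ 474. -357.   61.] 46
sq [575.  15.] [582.  19.] [581.  19.  62.] 69 [582.  19.] [584.  18.  62.] 79
long [436. -19.] [439. -16.] [438. -16.  62.] 76 [439. -16.] [442. -16.  63.] 61
rnd [ 440. -155.] [ 446. -159.] [ 445. -158.   62.] 72 [ 448. -160.] [ 448. -160.   63.] 59
js [445. 126.] [446. 131.] [447. 131.  46.] 198 [447. 129.] [452. 130.  47.] 176
jm [594. 120.] [600. 123.] [600. 123.  61.] 338 [601. 122.] [602. 122.  61.] 388
jl [ 584. -133.] [ 591. -134.] [ 590. -133.   74.] 541 [ 592. -134.] [ 594. -134.   75.] 528
bottle [ 665. -279.] [ 667. -281.] [ 667. -281.  198.] 160 [ 668. -281.] [ 670. -279.  199.] 168
cup [663. 278.] [661. 280.] [659. 280.  93.] 259 [660. 278.] [670. 279.  92.] 517
tape [512. 353.] [513. 360.] [514. 358.  23.] 475 [513. 358.] [517. 366.  23.] 456
drawer [array([ 482., -517.,    0.]), array([ 457., -529.,  104.]), array([ 475., -607.,  139.]), array([ 544., -528.,   74.])]
bottle z [ 665.15662939 -279.33975002  198.5955981 ] [ 646.20398157 -265.32068416  133.19841333]
```

View pics/crop.png

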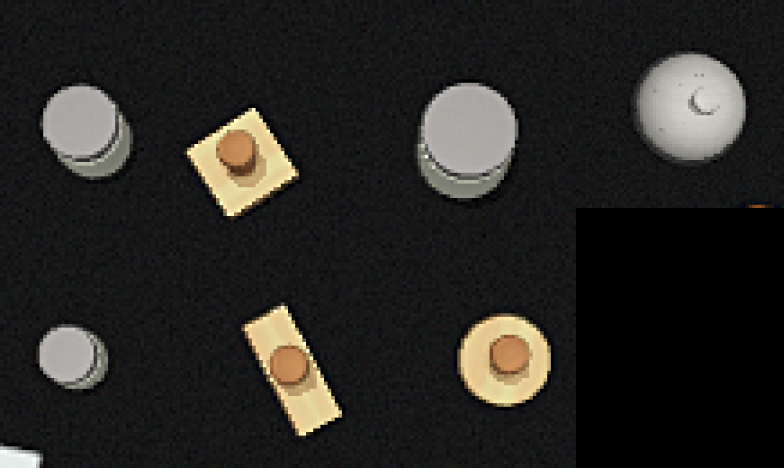

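Crop confirms it: steel dome with plunger, square-foot stamp and smallest jar. The top view measures the other two stamps and jars as clearly different. Targets: bell (474,-357,62), square stamp (582,19,66), small jar (447,130,48). Next are the tool axes and a shut gripper.

```bash
cat > g.py <<'E'
import sys,numpy as np
from bench import bot
from scipy.spatial.transform import Rotation as Ro
s=bot.state(); R=Ro.from_euler("xyz",s["tcp_rot"]).as_matrix()
d=np.array([float(a) for a in sys.argv[1:4]])-s["ee_pos"]
print("t",s["clock"],"tcp",s["ee_pos"].round(1),"F",s["force"].round(2),"w",s["gripper_width"],"q",s["joint_pos"].round(2))
print("tool axes rows",R.T.round(3).tolist()); print("world d",d.round(1),"tool mm",(R.T@d).round(1),"shares",(R.T@d/120).round(3))
E
python3 -m inch '[[0,0,0,0],[0,0,0,0],[0,0,0,0],[0,0,0,0],[0,0,0,0]]' 255
python3 -m inch '[[0,0,0,0],[0,0,0,0],[0,0,0,0],[0,0,0,0],[0,0,0,0]]'
python3 g.py 474 -357 230
```

```text
clock: 0.52
ee_pos: [239.6, -684.2, 231.3]
tcp_rot: [-0.785, 1.571, 2.694]
force: [0.3, -0.4, -0.6]
gripper_width: 25.0
clock: 0.93
ee_pos: [239.6, -684.3, 231.3]
tcp_rot: [1.289, 1.571, -1.516]
force: [-0.4, -0.7, -0.5]
gripper_width: 0.1
t 0.9333 tcp [ 239.6 -684.3  231.3] F [-0.42 -0.72 -0.45] w 0.06671989382725353 q [ 1.14  0.59  0.05  1.61 -0.03  0.94 -0.03]
tool axes rows [[0.0, -0.0, -1.0], [0.33, -0.944, 0.0], [-0.944, -0.33, 0.0]]
world d [234.4 327.3  -1.3] tool mm [   1.3 -231.4 -329.4] shares [ 0.011 -1.929 -2.745]
```

```bash
python3 -m inch '[[0,-0.07,-0.1,0],[0,-0.13,-0.18,0],[0,-0.13,-0.18,0],[0,-0.13,-0.18,0],[0,-0.13,-0.18,0]]'
python3 -m inch '[[0,-0.13,-0.18,0],[0,-0.13,-0.18,0],[0,-0.13,-0.18,0],[0,-0.13,-0.18,0],[0,-0.13,-0.18,0]]'
python3 -m inch '[[0,-0.13,-0.18,0],[0,-0.13,-0.18,0],[0,-0.13,-0.18,0],[0,-0.13,-0.18,0],[0,-0.13,-0.18,0]]'
python3 -m inch '[[0,0,0,0],[0,0,0,0],[0,0,0,0]]'
python3 g.py 474 -357 85
```

```text
clock: 1.35
ee_pos: [310.4, -582.7, 231.3]
tcp_rot: [-2.538, 1.57, 0.941]
force: [-0.3, 1.2, -0.5]
gripper_width: 0.2
clock: 1.77
ee_pos: [386.4, -473.1, 231.5]
tcp_rot: [-2.524, 1.57, 0.955]
force: [-0.2, 0.1, -0.6]
gripper_width: -0.2
clock: 2.18
ee_pos: [462.2, -363.8, 231.5]
tcp_rot: [-2.383, 1.57, 1.097]
force: [0.3, -0.5, -0.7]
gripper_width: -0.0
clock: 2.43
ee_pos: [461.1, -366.0, 231.4]
tcp_rot: [0.41, 1.57, -2.394]
force: [0.4, -0.6, 0.1]
gripper_width: 0.3
t 2.4333 tcp [ 461.1 -366.   231.4] F [ 0.37 -0.57  0.06] w 0.28375708583576487 q [ 0.58  0.42  0.01  1.92 -0.01  0.8  -0.63]
tool axes rows [[-0.0, -0.0, -1.0], [0.331, -0.944, 0.0], [-0.944, -0.331, 0.0]]
world d [  12.9    9.  -146.4] tool mm [146.4  -4.2 -15.2] shares [ 1.22  -0.035 -0.126]
```

```bash
python3 -m inch '[[0,-0.035,-0.126,0],[0.2,0,0,0],[0.2,0,0,0],[0.2,0,0,0],[0.2,0,0,0]]'
python3 -m inch '[[0.2,0,0,0],[0.12,0,0,0],[0.08,0,0,0],[0,0,0,0],[0,0,0,0]]'
python3 g.py 474 -357 56; python3 - <<'E'
from m import *
from bench import bot
c=bot.read_camera("scene"); p=c["pixels"][170:330,120:320]
cv2.imwrite("pics/bell1.png",cv2.resize(p,None,fx=4,fy=3.6 and 4,interpolation=3)[:600])
E
```

```text
clock: 2.85
ee_pos: [473.1, -359.0, 134.6]
tcp_rot: [1.31, 1.569, -1.498]
force: [0.5, 0.6, -0.2]
gripper_width: 0.1
clock: 3.27
ee_pos: [473.7, -358.3, 87.3]
tcp_rot: [0.42, 1.57, -2.386]
force: [-0.2, -0.5, 0.4]
gripper_width: 0.3
t 3.2667 tcp [ 473.7 -358.3   87.3] F [-0.17 -0.54  0.38] w 0.29221850017468454 q [ 0.57  0.62  0.    2.01 -0.    0.51 -0.66]
tool axes rows [[-0.0, -0.0, -1.0], [0.329, -0.944, 0.0], [-0.944, -0.329, 0.001]]
world d [  0.3   1.3 -31.3] tool mm [31.3 -1.1 -0.7] shares [ 0.261 -0.009 -0.006]
```

View pics/bell1.png

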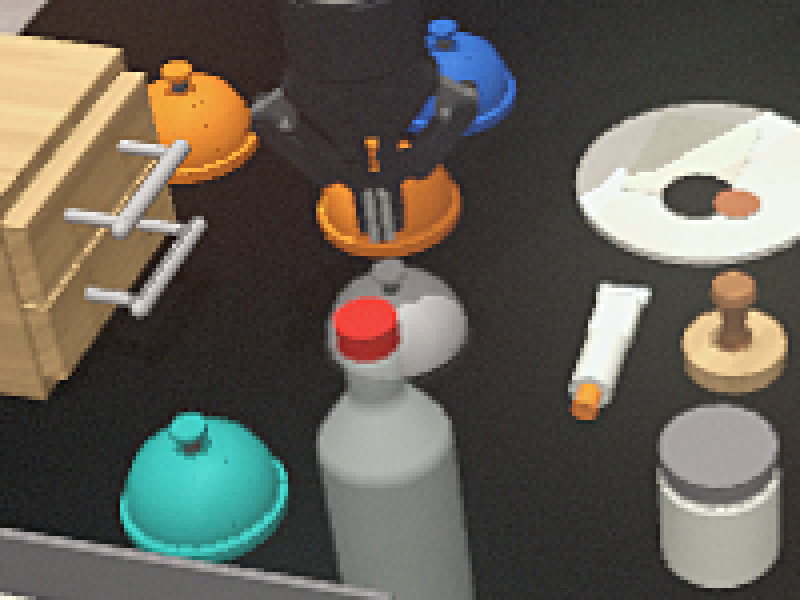

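The fingertips (383,240 in the crop) hang right above the steel plunger (390,270). Pressing now.

```bash
python3 -m inch '[[0.08,0,0,0],[0.06,0,0,0],[0.04,0,0,0],[0.02,0,0,0],[0,0,0,0]]'
python3 -m inch '[[0.02,0,0,0],[0.02,0,0,0],[0.01,0,0,0],[0,0,0,0],[0,0,0,0]]'
python3 g.py 474 -357 56
```

```text
clock: 3.73
ee_pos: [473.9, -357.0, 62.6]
tcp_rot: [-0.926, 1.569, 2.553]
force: [-0.9, 0.8, -0.0]
gripper_width: -0.2
clock: 4.15
ee_pos: [474.3, -357.3, 57.6]
tcp_rot: [2.715, 1.571, -0.09]
force: [-1.0, 1.2, 3.5]
gripper_width: -0.3
t 4.15 tcp [ 474.3 -357.3   57.6] F [-0.96  1.17  3.45] w -0.2805282166061008 q [ 0.57  0.67  0.    2.02 -0.    0.46 -0.66]
tool axes rows [[0.0, -0.0, -1.0], [0.331, -0.944, 0.0], [-0.944, -0.331, -0.0]]
world d [-0.3  0.3 -1.6] tool mm [ 1.6 -0.4  0.2] shares [ 0.013 -0.003  0.002]
```

```bash
python3 -m inch '[[0.01,0,0,0],[0.007,0,0,0],[0,0,0,0],[0,0,0,0],[0,0,0,0]]'
python3 -m inch '[[0.005,0,0,0],[0,0,0,0],[0,0,0,0],[0,0,0,0],[0,0,0,0]]'
```

```text
clock: 4.57
ee_pos: [474.3, -357.4, 56.0]
tcp_rot: [2.394, 1.571, -0.411]
force: [-2.4, 1.7, 8.6]
gripper_width: -0.2
clock: 4.98
ee_pos: [474.4, -357.4, 56.0]
tcp_rot: [2.347, 1.57, -0.458]
force: [-3.0, 2.5, 13.4]
gripper_width: 0.1
```

The plunger is bottomed out (13 N at z = 56 mm, where 4.8 N is enough), so the bell has rung. Lifting straight up.

```bash
python3 -m inch '[[-0.06,0,0,0],[-0.12,0,0,0],[-0.2,0,0,0],[-0.2,0,0,0],[-0.2,0,0,0]]'
python3 -m inch '[[-0.2,0,0,0],[-0.15,0,0,0],[-0.1,0,0,0],[0,0,0,0],[0,0,0,0]]'
python3 g.py 582 19 200
```

```text
clock: 5.4
ee_pos: [474.1, -357.3, 148.7]
tcp_rot: [-0.693, 1.57, 2.785]
force: [0.2, -0.8, -0.9]
gripper_width: 0.2
clock: 5.82
ee_pos: [474.3, -357.4, 202.2]
tcp_rot: [2.107, 1.57, -0.697]
force: [0.1, -0.1, -0.5]
gripper_width: 0.3
t 5.8167 tcp [ 474.3 -357.4  202.2] F [ 0.13 -0.08 -0.51] w 0.28347880664404596 q [ 0.56  0.46  0.01  1.94 -0.01  0.74 -0.66]
tool axes rows [[0.0, -0.0, -1.0], [0.33, -0.944, 0.001], [-0.944, -0.33, -0.0]]
world d [107.7 376.4  -2.2] tool mm [   2.1 -319.7 -226.1] shares [ 0.017 -2.664 -1.884]
```

```bash
python3 -m inch '[[0,-0.09,-0.06,0],[0,-0.18,-0.13,0],[0,-0.18,-0.13,0],[0,-0.18,-0.13,0],[0,-0.18,-0.13,0]]'
python3 -m inch '[[0,-0.18,-0.13,0],[0,-0.18,-0.13,0],[0,-0.18,-0.13,0],[0,-0.18,-0.13,0],[0,-0.18,-0.13,0]]'
python3 -m inch '[[0,-0.18,-0.13,0],[0,-0.18,-0.13,0],[0,-0.18,-0.13,0],[0,-0.15,-0.1,0],[0,-0.1,-0.07,0]]'
python3 -m inch '[[0,0,0,0],[0,0,0,0],[0,0,0,0]]'
python3 g.py 582 19 87
```

```text
clock: 6.23
ee_pos: [507.1, -239.9, 200.4]
tcp_rot: [-0.859, 1.567, 2.62]
force: [0.9, 0.1, -1.0]
gripper_width: 0.1
clock: 6.65
ee_pos: [544.7, -112.1, 200.4]
tcp_rot: [-0.616, 1.567, 2.864]
force: [0.2, 0.3, -0.6]
gripper_width: -0.3
clock: 7.07
ee_pos: [576.9, 1.2, 200.5]
tcp_rot: [-0.797, 1.567, 2.686]
force: [-0.6, -0.4, -0.3]
gripper_width: -0.2
clock: 7.32
ee_pos: [576.9, -4.9, 201.6]
tcp_rot: [0.267, 1.568, -2.54]
force: [0.3, -0.5, 0.2]
gripper_width: -0.0
t 7.3167 tcp [576.9  -4.9 201.6] F [ 0.34 -0.47  0.18] w -0.01946745978048799 q [-0.06  0.44 -0.02  1.97  0.01  0.73 -1.32]
tool axes rows [[-0.002, -0.001, -1.0], [0.329, -0.944, 0.001], [-0.944, -0.329, 0.002]]
world d [   5.1   23.9 -114.6] tool mm [114.5 -21.  -13. ] shares [ 0.954 -0.175 -0.108]
```

```bash
python3 -m inch '[[0,-0.175,-0.108,0],[0.1,0,0,0],[0.2,0,0,0],[0.2,0,0,0],[0.15,0,0,0]]'
python3 -m inch '[[0.1,0,0,0],[0.05,0,0,0],[0,0,0,0],[0,0,0,0],[0,0,0,0]]'
python3 g.py 582 19 87; python3 - <<'E'
from m import *
from bench import bot
c=bot.read_camera("scene"); p=c["pixels"][200:350,270:450]
cv2.imwrite("pics/sq1.png",cv2.resize(p,None,fx=4,fy=4,interpolation=3))
E
```

```text
clock: 7.73
ee_pos: [582.1, 18.2, 122.9]
tcp_rot: [0.444, 1.569, -2.365]
force: [0.4, -0.0, 0.3]
gripper_width: 0.1
clock: 8.15
ee_pos: [584.0, 20.5, 107.3]
tcp_rot: [2.826, 1.569, 0.02]
force: [0.4, -0.2, 0.6]
gripper_width: 0.1
t 8.15 tcp [584.   20.5 107.3] F [ 0.35 -0.17  0.64] w 0.1499248443687683 q [-0.1   0.58 -0.02  2.02  0.02  0.54 -1.37]
tool axes rows [[0.002, 0.0, -1.0], [0.33, -0.944, 0.001], [-0.944, -0.33, -0.002]]
world d [ -2.   -1.5 -20.3] tool mm [20.3  0.8  2.5] shares [0.169 0.006 0.02 ]
```

View pics/sq1.png

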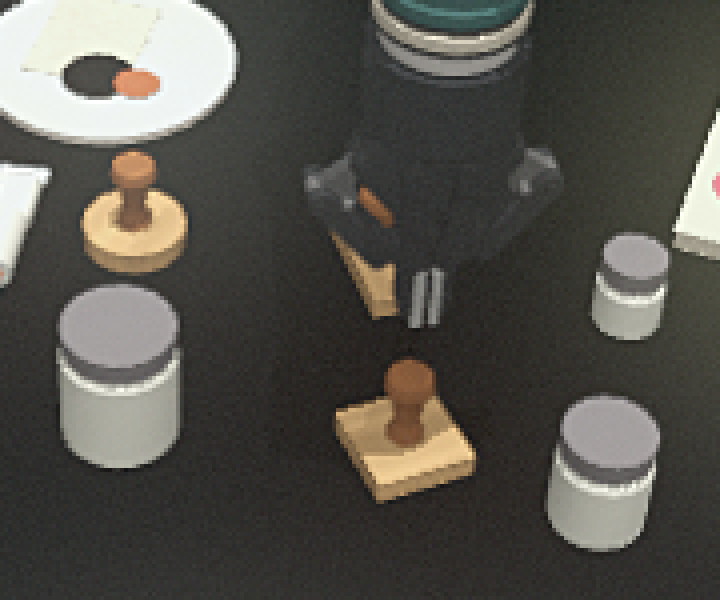

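Fingertips at (425,326) in the crop, above the handle top at (411,372). I'll check the small sideways offset numerically before going lower.

```bash
python3 - <<'E'
from m import *
c=load("scene0.npz"); r=cv2.Rodrigues(c["R"])[0]
p=cv2.projectPoints(np.float32([[584,20.5,107.3],[582,19,66],[584,20.5,66]]),r,c["t"],K(c),c["dist_coeffs"])[0].reshape(-1,2)
print("crop px",((p-[270,200])*4).round(1).tolist())
E
```

```text
crop px [[417.9, 313.4], [409.7, 368.7], [412.1, 371.8]]
```

Within about 3 mm, which is fine. Going down to about 2 cm clearance and holding.

```bash
python3 -m inch '[[0.06,0.01,0.02,0],[0.06,0,0,0],[0.05,0,0,0],[0,0,0,0],[0,0,0,0]]'
for i in 1 2 3 4 5 6; do python3 -m inch '[[0,0,0,0],[0,0,0,0],[0,0,0,0],[0,0,0,0],[0,0,0,0]]'; done | tail -5
python3 g.py 582 19 190
```

```text
clock: 8.62
ee_pos: [580.7, 19.0, 85.2]
tcp_rot: [-0.265, 1.569, -3.069]
force: [-0.4, -0.2, -0.3]
gripper_width: -0.1
clock: 11.12
ee_pos: [581.2, 19.0, 85.8]
tcp_rot: [-0.222, 1.571, -3.027]
force: [0.0, 0.6, -1.3]
gripper_width: -0.0
t 11.1167 tcp [581.2  19.   85.8] F [ 0.03  0.56 -1.3 ] w -0.04992521079261122 q [-0.1   0.62 -0.02  2.03  0.03  0.49 -1.37]
tool axes rows [[-0.0, -0.0, -1.0], [0.331, -0.944, -0.0], [-0.944, -0.331, 0.0]]
world d [  0.8   0.  104.2] tool mm [-104.2    0.2   -0.7] shares [-0.868  0.002 -0.006]
```

Held 2.5 s with about 20 mm clearance. Now up and over to the small jar.

```bash
python3 -m inch '[[-0.1,0,0,0],[-0.2,0,0,0],[-0.2,0,0,0],[-0.15,0,0,0],[-0.05,0,0,0]]'
python3 -m inch '[[0,0,0,0],[0,0,0,0]]'
python3 g.py 447 130 165
```

```text
clock: 11.53
ee_pos: [583.3, 19.1, 173.6]
tcp_rot: [2.896, 1.565, 0.091]
force: [0.6, -0.7, -0.1]
gripper_width: -0.1
clock: 11.7
ee_pos: [581.0, 19.0, 170.0]
tcp_rot: [2.882, 1.571, 0.077]
force: [-0.7, -0.3, -0.1]
gripper_width: -0.1
t 11.7 tcp [581.  19. 170.] F [-0.7  -0.32 -0.11] w -0.05944133343995667 q [-0.09  0.49 -0.02  1.99  0.02  0.66 -1.36]
tool axes rows [[0.0, 0.0, -1.0], [0.331, -0.944, 0.0], [-0.944, -0.331, -0.0]]
world d [-134.  111.   -5.] tool mm [   4.9 -149.1   89.8] shares [ 0.041 -1.242  0.748]
```

```bash
python3 -m inch '[[0,-0.08,0.05,0],[0,-0.16,0.1,0],[0,-0.16,0.1,0],[0,-0.16,0.1,0],[0,-0.16,0.1,0]]'
python3 -m inch '[[0,-0.16,0.1,0],[0,-0.16,0.1,0],[0,-0.12,0.06,0],[0,-0.08,0.04,0],[0,0,0,0]]'
python3 -m inch '[[0,0,0,0],[0,0,0,0],[0,0,0,0]]'
python3 g.py 447 130 69
```

```text
clock: 12.12
ee_pos: [498.9, 83.4, 168.4]
tcp_rot: [-0.185, 1.567, -2.989]
force: [-0.1, 0.9, -0.0]
gripper_width: 0.2
clock: 12.53
ee_pos: [443.9, 131.2, 168.9]
tcp_rot: [-0.231, 1.567, -3.031]
force: [0.5, 0.1, 0.1]
gripper_width: 0.4
clock: 12.78
ee_pos: [448.1, 128.9, 169.7]
tcp_rot: [2.223, 1.57, -0.584]
force: [0.5, 0.6, 0.7]
gripper_width: -0.2
t 12.7833 tcp [448.1 128.9 169.7] F [0.52 0.55 0.7 ] w -0.18444829920041042 q [-0.35  0.37 -0.03  2.23  0.02  0.54 -1.64]
tool axes rows [[0.001, -0.0, -1.0], [0.329, -0.944, 0.0], [-0.944, -0.329, -0.0]]
world d [  -1.1    1.1 -100.7] tool mm [100.7  -1.5   0.7] shares [ 0.84  -0.012  0.006]
```

```bash
python3 -m inch '[[0.1,-0.01,0,0],[0.18,0,0,0],[0.18,0,0,0],[0.12,0,0,0],[0.06,0,0,0]]'
python3 -m inch '[[0,0,0,0],[0,0,0,0],[0,0,0,0],[0,0,0,0],[0,0,0,0]]'
python3 g.py 447 130 69; python3 - <<'E'
from m import *
from bench import bot
c=bot.read_camera("scene"); p=c["pixels"][190:340,340:520]
cv2.imwrite("pics/js1.png",cv2.resize(p,None,fx=4,fy=4,interpolation=3))
E
```

```text
clock: 13.2
ee_pos: [446.7, 129.7, 91.4]
tcp_rot: [0.186, 1.568, -2.621]
force: [0.4, 0.5, -0.8]
gripper_width: -0.3
clock: 13.62
ee_pos: [447.4, 131.0, 93.9]
tcp_rot: [-3.123, 1.569, 0.356]
force: [0.2, -0.1, -0.3]
gripper_width: 0.3
t 13.6167 tcp [447.4 131.   93.9] F [ 0.22 -0.12 -0.27] w 0.2943531816673675 q [-0.36  0.51 -0.02  2.28  0.03  0.35 -1.65]
tool axes rows [[0.002, 0.001, -1.0], [0.33, -0.944, -0.0], [-0.944, -0.33, -0.002]]
world d [ -0.4  -1.  -24.9] tool mm [24.9  0.8  0.7] shares [0.207 0.007 0.006]
```

View pics/js1.png

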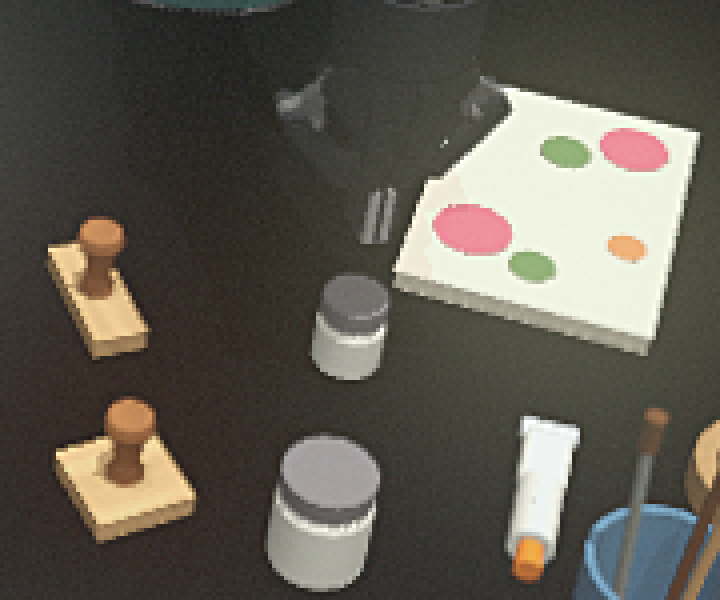

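The fingertips (374,243) stand above the smallest jar's lid (355,297), centred to within a few mm. Final descent and hold.

```bash
python3 -m inch '[[0.06,0.02,0.01,0],[0.06,0,0,0],[0.05,0,0,0],[0.03,0,0,0],[0,0,0,0]]'
for i in 1 2 3 4 5 6; do python3 -m inch '[[0,0,0,0],[0,0,0,0],[0,0,0,0],[0,0,0,0],[0,0,0,0]]'; done | tail -5
python3 g.py 447 130 69; python3 - <<'E'
from m import *
from bench import bot
c=bot.read_camera("scene"); o=load("scene0.npz")
cv2.imwrite("pics/end.png",c["pixels"])
A,B=cloud(o),cloud(c)
for n,x,y,z,r in(("sq",582,19,66,14),("long",439,-16,66,14),("rnd",447,-159,66,14),("js",447,130,48,20),("jm",600,122,62,26),("jl",591,-134,76,32),("bell",474,-357,62,10)):
    f=lambda P:P[(np.hypot(P[...,0]-x,P[...,1]-y)<r+15)&(abs(P[...,2]-z)<7)]
    print(n,np.median(f(A),0).round(1),np.median(f(B),0).round(1))
E
```

```text
clock: 14.08
ee_pos: [445.6, 127.9, 67.9]
tcp_rot: [0.01, 1.568, -2.795]
force: [-1.4, 0.2, 0.9]
gripper_width: -0.2
clock: 16.58
ee_pos: [446.4, 128.2, 69.1]
tcp_rot: [-0.671, 1.571, 2.808]
force: [0.4, 0.1, 0.8]
gripper_width: 0.4
t 16.5833 tcp [446.4 128.2  69.1] F [0.43 0.14 0.85] w 0.44792660177589566 q [-0.36  0.56 -0.02  2.3   0.04  0.29 -1.65]
tool axes rows [[-0.0, 0.0, -1.0], [0.33, -0.944, -0.0], [-0.944, -0.33, 0.0]]
world d [ 0.6  1.8 -0.1] tool mm [ 0.1 -1.5 -1.2] shares [ 0.    -0.013 -0.01 ]
sq [583.6  18.   62.3] [583.4  18.   61.7]
long [441.6 -16.1  62.6] [441.3 -16.7  62.3]
rnd [ 448.4 -159.6   62.5] [ 449.3 -159.5   62.6]
js [451.6 129.9  46.7] [450.  129.8  46.7]
jm [602.3 122.1  60.6] [602.7 121.9  60.6]
jl [ 593.9 -133.9   75.1] [ 593.4 -133.8   75. ]
bell [ 474.4 -356.6   61.2] [ 475.9 -356.2   61.4]
```

View pics/end.png

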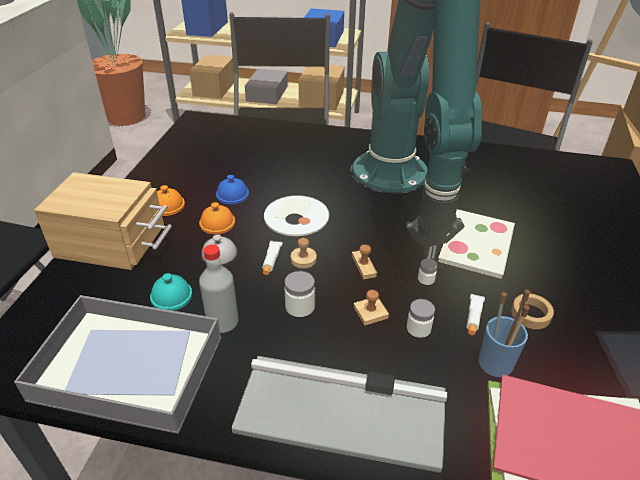

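The fingers hover over the small jar (428,265), and everything stands where it was. Handing in.

```bash
python3 -c "
from bench import bot
print(bot.hand_in()); s=bot.state(); print(s['clock'],s['ee_pos'],s['force'])"
```

```text
the job is handed in; nothing more can be done
None
the job is handed in; nothing more can be done
```

I rang the steel bell, pointed at the square-footed stamp and then at the smallest jar, and handed the job in at about 16.6 s, still pointing at the jar. The hand-in reports no verdict.

- **Bell:** I pressed the plunger to its stop at z = 56 mm, with 13 N measured against the 4.8 N needed. Depth afterwards put its top at about 61 mm, the same as at the start, so it is up again.
- **Square stamp:** held 2.5 s with the fingertips about 20 mm above the handle and 1 mm off my measured centre.
- **Small jar:** held 2.5 s with the fingertips about 21 mm above the lid and 2 mm off centre.
- **Other objects:** the last depth check put every stamp and jar within 2 mm of where it started, which is about the measuring noise. I checked the bystanders only by eye in the final picture, and they looked unmoved. Away from the bell, force readings stayed at noise level, up to about 1.4 N. That noise is above the 0.3 N limit, so they alone cannot rule out a light touch.
- **Disagreement:** the scene camera showed the fingertips about 3–4 mm further along +y than the reported tool position. I moved the jar point about 2 mm to allow for it, which is small against the 25 mm tolerance.

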